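# Put the mixed-up screw boxes back on their plates

## Robot

A 6-joint arm with a two-finger parallel gripper is mounted at the origin on a cart in front of the work surface, level with it; the furniture and walls round the work are solid. World frame = base frame: x ahead of the robot, y to its left, z up, the work surface at z = 0. Lengths are in m, angles in rad, forces in N, time in s.
With the tool pointing down it reaches from about 0.325 to 0.775 m from the base axis. Payload 9.3 kg.
Tool frame: the origin (TCP) lies midway between the tips of the shut fingers; the grasp point (between the pads) lies 19 mm behind it; z points along the fingers, y is the line along which they close (so a half turn about z gives the same grasp; the last joint's range is limited). The gripper opens to 85 mm and grips with 20 to 120 N. Pads are 22 mm wide; open, the fingers measure 114 mm over their backs; the gripper's body (76 mm by 85 mm) begins 54 mm behind the grasp point. The pads swing forward as they close: fully open they stand 13 mm farther back than shut.
Start: joints at [-1.306, 0.259, 0.021, 1.334, 0, 1.418], TCP at [0.223, -0.503, 0.231] pointing down, gripper open.
Joint ranges: [-3.04, 3.04], [-0.91, 1.82], [-1.04, 1.36], [-1.92, 1.95], [-1.52, 1.45], [-3.14, 3.14]. Speed limits (rad/s): [2.22, 2.22, 2.79, 3.14, 3.14, 3.14].

## Interface

Orientations are given as a unit quaternion [w, x, y, z].
In Python, from station import r, get_image, camera_info gives the robot as it stands. The module is installed in compiled form; this text tells all that it offers.
- The arm moves only by the tool servo_tool, never from a script. Its argument "deltas" is a list that holds one entry, the list of rows, each a list of 5 numbers: the closure, from -1 (fully open) to 1 (shut), then the shift along the tool's x, y, z in mm, then the turn about the tool's z in degrees. A call has 1 to 12 rows; each row is the pose to reach, as a shift and turn from the pose commanded when the call began, along the tool's axes at that moment; what a row does not reach only later rows make up. A row lasts 1/8 s, in which the tool goes at most 62.5 mm and 10.7 degrees, less where a joint would pass 70% of its speed; a pose out of reach is approached as far as the arm can. A call with a gripper value outside its range is refused whole. The fingers move at their own pace and stop on an object; "squeeze" is the grip in N (left out, the last holds). Time passes only in rows, so rows that repeat a pose let the fingers close. It gives the time, the measured TCP pose, the force, the opening and the grip force at its end, in the units of the state.
- r.observe(): the state, without advancing time (a new reading comes with each control period).
- get_image(name): name is "scene" or "top" or "wrist"; returns (picture, depth): 400x640x3 uint8, red, green, blue; 400x640 float32, m along the optical axis (not along the pixel's ray), 0 where there is no reading.
- camera_info(name): a dict with "fx", "fy", "cx", "cy" (pixels), "rvec" (rotation vector, rad) and "tvec" (3), from world to camera coordinates, as OpenCV has them. Camera axes: x right, y down, z forward; pixel columns grow to the right and rows downward; lengths in m; the calibration is good to about 2 mm. A picture is of the moment at which its call begins: read the wrist's pose just before it. camera_info takes no time and is no camera call; for the wrist camera it gives the pose at the moment of the call.
- r.job_done(): hands the job in; it is judged then, once.
The state is a dict: "clock": time; "qpos": joint angles; "qd": joint speeds; "joint_efforts": joint torques, N m; "eef_pos": TCP position; "eef_rot": TCP orientation; "contact_force": force on the tool from outside, world axes, zero at the start; "moment": the same for the moment, N m; "width": finger opening in m; "gripper_force": force on a finger pad.
Only numpy, scipy, OpenCV 4.12 (cv2) and the standard library are available. Lean on these libraries where they do the work, as an engineer would, in place of code of your own. Each camera call takes 0.05 s, during which the arm holds its last target. There are 200 camera calls.

## Task

The red, green and blue screw boxes stand on each other's plates: set each one squarely in the middle of the plate of its own colour, parking one on the empty grey plate meanwhile. Then lock the yellow box on top of the blue box, so that its base drops fully over the lugs of the lid. Keep the boxes upright, and leave the nail tin and the mortise block where they are.

Things in the scene. Friction and masses are not known exactly. Their poses are not given: they have to be found in the camera images.
- box_red: red lidded box, 52 (its x, grip here) x 84 mm (y), 0.25 kg. Origin: centre of underside. Lid top 46 mm above it; on it 4 black lugs, 6 mm high, tapering from 13 to 7 mm wide, at x +-12, y +-28 mm. Underside: one 42 x 74 mm recess, 7 mm deep, in a 5 mm skirt; it drops over a like box's lugs (3.5 mm play; locked: origin 46 mm above the lower one's). Either way round. Starts on the green plate.
- box_green: green lidded box, 52 (its x, grip here) x 84 mm (y), 0.25 kg. Origin: centre of underside. Lid top 46 mm above it; on it 4 black lugs, 6 mm high, tapering from 13 to 7 mm wide, at x +-12, y +-28 mm. Underside: one 42 x 74 mm recess, 7 mm deep, in a 5 mm skirt; it drops over a like box's lugs (3.5 mm play; locked: origin 46 mm above the lower one's). Either way round. Starts on the blue plate.
- box_blue: blue lidded box, 52 (its x, grip here) x 84 mm (y), 0.25 kg. Origin: centre of underside. Lid top 46 mm above it; on it 4 black lugs, 6 mm high, tapering from 13 to 7 mm wide, at x +-12, y +-28 mm. Underside: one 42 x 74 mm recess, 7 mm deep, in a 5 mm skirt; it drops over a like box's lugs (3.5 mm play; locked: origin 46 mm above the lower one's). Either way round. Starts on the red plate.
- box_yellow: yellow lidded box, 52 (its x, grip here) x 84 mm (y), 0.25 kg. Origin: centre of underside. Lid top 46 mm above it; on it 4 black lugs, 6 mm high, tapering from 13 to 7 mm wide, at x +-12, y +-28 mm. Underside: one 42 x 74 mm recess, 7 mm deep, in a 5 mm skirt; it drops over a like box's lugs (3.5 mm play; locked: origin 46 mm above the lower one's). Either way round. Starts on the bare bench.
- plate_red: flat red plate fixed to the bench, 82 mm (its x) by 114 mm (its y), 4 mm thick, with a dark 46 by 78 mm rubber inlay and four small screws. Origin: centre of its underside, on the bench (z = 0); its top is 4 mm above. Place of the red box; at the start another box stands on it, its rim shows all round.
- plate_green: flat green plate fixed to the bench, 82 mm (its x) by 114 mm (its y), 4 mm thick, with a dark 46 by 78 mm rubber inlay and four small screws. Origin: centre of its underside, on the bench (z = 0); its top is 4 mm above. Place of the green box; at the start another box stands on it, its rim shows all round.
- plate_blue: flat blue plate fixed to the bench, 82 mm (its x) by 114 mm (its y), 4 mm thick, with a dark 46 by 78 mm rubber inlay and four small screws. Origin: centre of its underside, on the bench (z = 0); its top is 4 mm above. Place of the blue box; at the start another box stands on it, its rim shows all round.
- plate_grey: flat grey plate fixed to the bench, 82 mm (its x) by 114 mm (its y), 4 mm thick, with a dark 46 by 78 mm rubber inlay and four small screws. Origin: centre of its underside, on the bench (z = 0); its top is 4 mm above. Empty at the start: the free spot for a box that must wait.
- nail_tin: bystander: open grey metal tin, 77 mm across, 50 mm high, standing loose on the bench; origin: centre of its underside. It stays where it is.
- mortise_block: bystander: loose light-wood block with a square hole in its top, 45 mm (its x) by 110 mm (its y), 45 mm high; origin: centre of its underside. It stays where it is.
Mind the look-alikes: they are no part of the job. There is more than one size of the box_blue; the job needs the largest.

How it is judged:
At the end, for the whole second after the job is handed in: Red, green and blue box each flat on the plate of their colour (13 mm from its middle, 0.22 rad from square, either way round); yellow box fully down on the blue one (46 +- 2.5 mm above it, 6 mm sideways, 0.12 rad); all upright within 0.06 rad and at rest (horizontal distance between box_red and plate_red below 0.013 m and angle between the x axis of box_red and the x axis of plate_red, either way round below 0.22 rad and z of box_red in the frame of plate_red between 0.001 and 0.007 m and horizontal distance between box_green and plate_green below 0.013 m and angle between the x axis of box_green and the x axis of plate_green, either way round below 0.22 rad and z of box_green in the frame of plate_green between 0.001 and 0.007 m and horizontal distance between box_blue and plate_blue below 0.013 m and angle between the x axis of box_blue and the x axis of plate_blue, either way round below 0.22 rad and z of box_blue in the frame of plate_blue between 0.001 and 0.007 m and horizontal distance between box_yellow and box_blue below 0.006 m and angle between the x axis of box_yellow and the x axis of box_blue, either way round below 0.12 rad and z of box_yellow in the frame of box_blue between 0.0435 and 0.0485 m and angle between each of box_red, box_green, box_blue, box_yellow's own z axis and vertical below 0.06 rad and linear speed of each of box_red, box_green, box_blue, box_yellow below 0.02 m/s); the robot touches nothing.
It fails at once if the nail tin is pushed more than 25 mm or tipped (distance of nail_tin from where it was at the start of the episode above 0.025 m or angle between nail_tin's own z axis and vertical above 0.5 rad).
It fails at once if the mortise block is pushed more than 25 mm or tipped (distance of mortise_block from where it was at the start of the episode above 0.025 m or angle between mortise_block's own z axis and vertical above 0.5 rad).
It fails at once if a box of screws is tipped by more than about 35 degrees (angle between any of box_red, box_green, box_blue, box_yellow's own z axis and vertical above 0.6 rad).
It also fails if it takes over 128 s, if anything falls off the work surface, if the arm or the gripper's body presses on something with over 40 N, if the wrist force passes 120 N, or if a joint passes its speed limit or range.

## Working session

There is one attempt and no reset: what is moved stays moved. The work goes in short steps, Python scripts to look and compute and a tool call to move; the robot and the scene stay as the last step left them, time stands still between calls to the robot, and variables do not carry over. Pictures are saved under pics/ and viewed, at most 14 in all, crops included, and the job is handed in when it is done.

Besides the shell and the picture viewer there is one more tool, called by a JSON object that holds its "name" and its "arguments", one argument or row to a line. servo_tool: Moves the arm, as the interface text tells. Its arguments: {"type":"object","properties":{"deltas":{"type":"array"},"squeeze":{"type":"number"}},"required":["deltas"]}

```bash
mkdir -p pics
cat > h.py <<'E'
from station import r,get_image,camera_info
import numpy as np,cv2
def snap(n,tag):
    ci=camera_info(n); im,d=get_image(n); cv2.imwrite(f'pics/{tag}.png',cv2.cvtColor(im,cv2.COLOR_RGB2BGR)); np.savez(f'{tag}.npz',im=im,d=d,**{k:np.array(ci[k]) for k in ci}); return im,d,ci
def world(d,ci):
    R,_=cv2.Rodrigues(np.array(ci['rvec'],float)); t=np.array(ci['tvec'],float).ravel()
    v,u=np.mgrid[:d.shape[0],:d.shape[1]]
    P=np.stack([(u-ci['cx'])/ci['fx']*d,(v-ci['cy'])/ci['fy']*d,d],-1)
    return (P-t)@R
E
python3 - <<'E'
from h import *
for n in('top','scene'):
    im,d,ci=snap(n,n+'0'); print(n,ci)
s=r.observe(); print(s)
E
```

```text
top {'fx': 392.8647726526322, 'fy': 392.8647726526322, 'cx': 319.1135082115956, 'cy': 196.16123766165066, 'rvec': array([ 2.14596605, -2.20595146,  0.14971436]), 'tvec': array([0.00644116, 0.49827339, 0.9344787 ])}
scene {'fx': 477.29997194040936, 'fy': 477.29997194040936, 'cx': 318.14839809149953, 'cy': 210.83963701290745, 'rvec': array([ 1.16742545, -2.38225459,  0.97564215]), 'tvec': array([0.29209446, 0.29790844, 1.08303362])}
{'clock': 0.1, 'qpos': array([-1.30561026e+00,  2.59127685e-01,  2.08512408e-02,  1.33369735e+00,
       -1.34980505e-05,  1.41822965e+00]), 'qd': array([-0.0005667 , -0.00033636,  0.00361076, -0.00260669,  0.00041557,
        0.00104901]), 'joint_efforts': array([ 5.29352285e-03, -5.56690514e+01,  3.45074522e+01,  1.15982236e-02,
       -1.22112774e-04,  5.61020158e-06]), 'eef_pos': array([ 0.22308279, -0.50245798,  0.23073643]), 'eef_rot': array([-5.87421835e-04,  9.78264358e-01,  2.07360795e-01, -3.98722874e-05]), 'contact_force': array([-0.58179563,  0.14279503, -0.79339047]), 'moment': array([-8.35076650e-05,  4.17656518e-02,  3.44700696e-02]), 'gripper_force': 0.0, 'width': 0.08530012183956057}
```

View pics/top0.png

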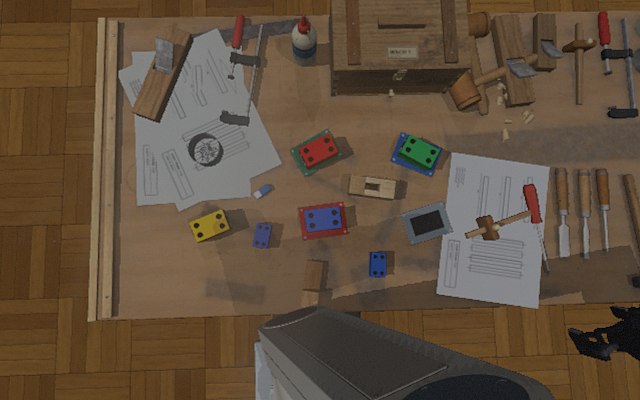

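View pics/scene0.png

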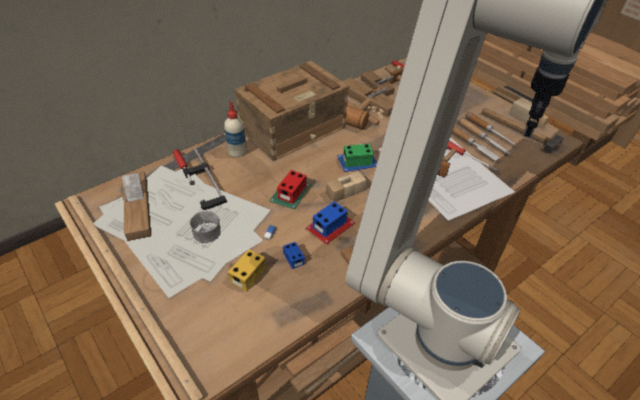

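The top view shows red box (320,150) on the green plate, green box (419,152) on the blue plate, and a blue box (323,218) on the red plate. The grey plate is at (427,222), yellow at (210,225), tin (206,150) and mortise block (370,187). Blue candidates are (323,218), (262,235) and (378,264). The first is on the red plate and clearly the largest, so it fits; I'll measure sizes and confirm in a crop.

```bash
cat >> h.py <<'E'
def ray(uv,z,ci):
    R,_=cv2.Rodrigues(np.array(ci['rvec'],float)); t=np.array(ci['tvec'],float).ravel()
    uv=np.atleast_2d(uv).astype(float)
    D=np.c_[(uv[:,0]-ci['cx'])/ci['fx'],(uv[:,1]-ci['cy'])/ci['fy'],np.ones(len(uv))]@R; C=-R.T@t
    return (C+D*((z-C[2])/D[:,2])[:,None])
HUE=dict(red=(172,8),green=(48,88),blue=(100,130),yellow=(18,34))
def cmask(im,c,s=110,v=40):
    H=cv2.cvtColor(im,cv2.COLOR_RGB2HSV); a,b=HUE[c]; h=H[...,0]
    m=((h>=a)&(h<=b)) if a<b else ((h>=a)|(h<=b))
    return m&(H[...,1]>s)&(H[...,2]>v)
def rect(P):
    "centre, angle of long side (deg, world), short, long in mm"
    (c,(w,h),a)=cv2.minAreaRect((P[:,:2]*1000).astype(np.float32))
    if w>h: ang=a; 
    else: ang=a+90
    return np.round(c,1),round((ang+90)%180-90,1),round(min(w,h),1),round(max(w,h),1)
def boxes(im,d,ci,ztop,c,win=None,zmin=None,k=3):
    W=world(d,ci); m=cmask(im,c)
    if zmin is not None: m&=(W[...,2]>zmin)&(d>0)
    if win: q=np.zeros_like(m); q[win[1]:win[3],win[0]:win[2]]=1; m&=q
    m=cv2.morphologyEx(m.astype(np.uint8),cv2.MORPH_CLOSE,np.ones((k,k)))
    cs,_=cv2.findContours(m,cv2.RETR_EXTERNAL,cv2.CHAIN_APPROX_NONE)
    out=[]
    for q in sorted(cs,key=cv2.contourArea)[::-1][:4]:
        if cv2.contourArea(q)<80: continue
        mm=np.zeros(m.shape,np.uint8); cv2.drawContours(mm,[q],-1,1,-1)
        z=W[...,2][(mm>0)&(d>0)]
        out.append((q.reshape(-1,2).mean(0).round(),)+rect(ray(q.reshape(-1,2),ztop,ci))+(np.round(np.percentile(z,[5,50,95]),3),))
    return out
E
python3 - <<'E'
from h import *
f=np.load('top0.npz'); im,d=f['im'],f['d']; W=world(d,f)
for c in HUE:
  print(c,'lids'); [print('  ',*o) for o in boxes(im,d,f,.05 if c!='yellow' else .046,c,(180,110,460,290),.03)]
  print(c,'all z4'); [print('  ',*o) for o in boxes(im,d,f,.004,c,(180,110,460,290))]
for n,(x0,y0,x1,y1) in dict(grey=(400,200,456,246),block=(340,170,410,205),tin=(185,130,228,170)).items():
  w=W[y0:y1,x0:x1]; h=cv2.cvtColor(im,cv2.COLOR_RGB2HSV)[y0:y1,x0:x1]
  if n=='grey': m=(h[...,1]<60)&(h[...,2]<140)
  else: m=(w[...,2]>.03)
  v,u=np.nonzero(m); z={'grey':.004,'block':.045,'tin':.05}[n]
  print(n,rect(ray(np.c_[u+x0,v+y0],z,f)),np.percentile(w[...,2][m],[5,50,95]))
big=cv2.resize(im[195:290,225:400],None,fx=4,fy=4,interpolation=cv2.INTER_CUBIC); cv2.imwrite('pics/blue_crop.png',big[...,::-1])
E
```

```text
red lids
   [318. 150.] [607.1  -8. ] -64.5 54.0 85.3 [0.046 0.049 0.054]
red all z4
   [323. 221.] [439.6 -15. ] -83.6 81.9 114.9 [0.    0.045 0.052]
   [318. 151.] [616.9  -9. ] -64.5 60.0 90.9 [0.03  0.049 0.054]
green lids
   [419. 152.] [ 598.4 -253.6] 60.5 57.4 84.7 [0.044 0.049 0.054]
green all z4
   [418. 153.] [ 606.2 -264.7] 60.5 67.6 90.8 [0.017 0.049 0.053]
blue lids
   [323. 219.] [441.5 -13.7] -84.4 50.2 83.1 [0.046 0.049 0.053]
   [378. 264.] [ 330.4 -140.7] -2.5 33.2 53.9 [0.028 0.031 0.034]
blue all z4
   [323. 219.] [444.  -15.3] -84.4 52.6 87.2 [0.046 0.049 0.053]
   [377. 264.] [ 328.5 -146.2] -2.7 39.6 58.8 [0.014 0.03  0.034]
   [417. 157.] [ 602.7 -259.1] 66.8 80.3 112.0 [0.    0.003 0.007]
yellow lids
   [209. 226.] [432.2 254.9] -68.9 53.1 83.9 [0.042 0.045 0.05 ]
yellow all z4
   [209. 225.] [434.9 262.9] -68.2 60.8 94.6 [0.015 0.045 0.05 ]
grey (array([ 427.7, -279.3]), 88.3, 112.9, 140.6) [-0.00121242  0.002476    0.0058152 ]
block (array([ 519.8, -147.2]), 83.2, 70.8, 133.4) [0.03892073 0.04381316 0.04697103]
tin (array([617.3, 266.4]), -8.8, 79.7, 88.3) [0.0316218  0.04369077 0.05135908]
```

View pics/blue_crop.png

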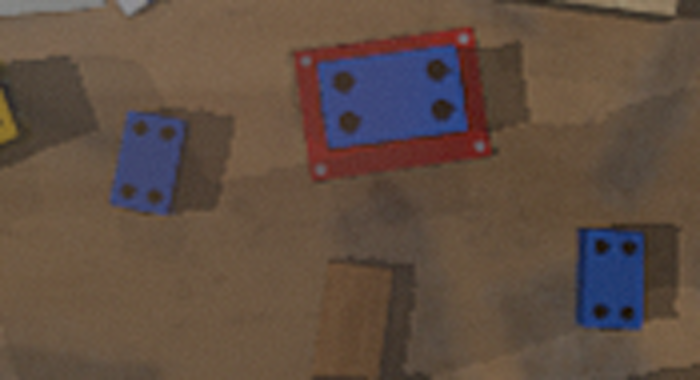

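The crop confirms it: the blue box on the red plate is about 50x83 mm with its lid at z≈50 mm. The other two are about 33x54 mm decoys. Next is a move planner, then over the bench for a wrist view.

```bash
cat >> h.py <<'E'
from scipy.spatial.transform import Rotation as Ro
def pose():
    s=r.observe(); q=s['eef_rot']; R=Ro.from_quat([q[1],q[2],q[3],q[0]]).as_matrix()
    return s,np.array(s['eef_pos']),R,np.degrees(np.arctan2(R[1,0],R[0,0]))
def go(x,y,z,L):
    "mm, deg of the long side -> tool deltas from here"
    s,p,R,yaw=pose(); L=L%180
    dl=R.T@(np.array([x,y,z])-p*1000)
    q1=np.degrees(np.arctan2(y,x))
    print('d',dl.round(1),'turn',round(-((L-yaw+180)%360-180),1),'q6 end~',round(q1+180-L,1),'tilt',np.round(R[2],3),'t',round(s['clock'],2))
E
python3 - <<'E'
from h import *
go(460,-140,330,90); print(pose()[3])
E
```

```text
d [ 363.6 -235.3  -98.9] turn -66.1 q6 end~ 73.1 tilt [ 0.    -0.001 -1.   ] t 0.1
23.93546422603976
```

{"name": "servo_tool", "arguments": {
  "deltas": [
    [[-1,20,-15,-90,-8],[-1,364,-235,-99,-66],[-1,364,-235,-99,-66],[-1,364,-235,-99,-66],[-1,364,-235,-99,-66],[-1,364,-235,-99,-66],[-1,364,-235,-99,-66],[-1,364,-235,-99,-66],[-1,364,-235,-99,-66],[-1,364,-235,-99,-66],[-1,364,-235,-99,-66],[-1,364,-235,-99,-66]]
  ]
}}

```text
clock: 1.6
eef_pos: [0.4601, -0.1411, 0.3302]
eef_rot: [-0.0, 0.708, 0.706, -0.0]
contact_force: [0.5, 0.3, -0.9]
width: 0.0853
gripper_force: 0.0
```

Run:
```python
from h import *
print(pose()[1:]); im,d,ci=snap('wrist','w1'); print(ci)
R,_=cv2.Rodrigues(np.array(ci['rvec'])); print('cam pos',-R.T@np.array(ci['tvec']).ravel())
im,d,ci=snap('top','top1')
```

```text
(array([ 0.46008336, -0.14107317,  0.33022656]), array([[ 2.83174443e-03,  9.99995981e-01, -1.37518276e-04],
       [ 9.99995991e-01, -2.83174577e-03, -9.53051334e-06],
       [-9.91989183e-06, -1.37490737e-04, -9.99999990e-01]]), np.float64(89.83775277870147))
{'fx': 333.7659985290991, 'fy': 333.7659985290991, 'cx': 323.99099838691336, 'cy': 196.3852099221416, 'rvec': array([-2.86053538,  0.00515805,  0.00322633]), 'tvec': array([-0.46099492, -0.19691512,  0.436167  ])}
cam pos [ 0.46153894 -0.0699863   0.47288186]
```

View pics/w1.png

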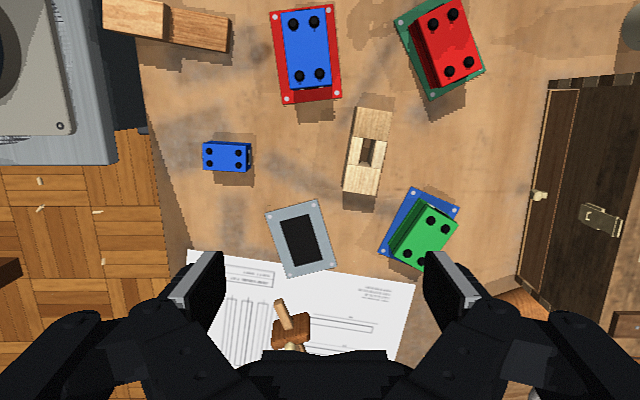

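The wrist view shows all four plates: red plate with the blue box (306,50), green plate with the red box (443,47), blue plate with the green box (420,232), and the grey plate empty (300,238). The mortise block is at (368,152).

Run:
```python
from h import *
f=np.load('w1.npz'); im,d=f['im'],f['d']; W=world(d,f); H=cv2.cvtColor(im,cv2.COLOR_RGB2HSV)
for n,uv in dict(redp=(277,60),greenp=(408,50),bluep=(410,205),grey=(276,225),greybare=(255,215)).items(): print(n,H[uv[1],uv[0]],W[uv[1],uv[0]].round(3))
def pl(m,win,z):
  q=np.zeros(m.shape,np.uint8); q[win[1]:win[3],win[0]:win[2]]=1; m=cv2.morphologyEx((m*q).astype(np.uint8),cv2.MORPH_OPEN,np.ones((2,2)))
  v,u=np.nonzero(m); return rect(ray(np.c_[u,v],z,f))
low=(W[...,2]<.012)&(d>0)
print('red',pl(cmask(im,'red')&low,(255,0,350,110),.004))
print('green',pl(cmask(im,'green',60)&low,(380,0,500,110),.004))
print('blue',pl(cmask(im,'blue')&low,(370,180,470,275),.004))
print('grey',pl((H[...,1]>15)&(H[...,1]<70)&(H[...,0]>85)&(H[...,0]<125)&low,(258,190,340,285),.004))
print('block',pl((W[...,2]>.038)&(d>0),(335,95,400,200),.045))
for c,z in(('blue',.05),('red',.05),('green',.05)):
  print(c,pl(cmask(im,c)&(W[...,2]>.043)&(d>0),dict(blue=(260,0,350,100),red=(390,0,500,100),green=(370,180,480,275))[c],z))
f=np.load('top1.npz'); im,d=f['im'],f['d']; W=world(d,f); H=cv2.cvtColor(im,cv2.COLOR_RGB2HSV); low=(W[...,2]<.012)&(d>0)
print('top'); print(H[165,300],H[160,297])
try: print('green',pl(cmask(im,'green',50,20)&low,(285,120,350,180),.004))
except Exception as e: print(e)
```

```text
redp [  0 212 195] [ 0.4   -0.02   0.005]
greenp [ 74 124 136] [ 0.57  -0.008  0.003]
bluep [110 183 171] [ 0.587 -0.219  0.004]
grey [ 96  21 168] [ 0.388 -0.249  0.005]
greybare [ 15 114 194] [ 0.357 -0.235  0.001]
red (array([439.3, -15.6]), -83.5, 82.2, 114.1)
green (array([612.1,  -4.1]), -61.0, 81.4, 114.3)
blue (array([ 601.7, -259.9]), 66.6, 81.1, 113.3)
grey (array([ 426.6, -275.9]), -74.5, 81.1, 113.2)
block (array([ 515.7, -136.2]), 80.7, 45.6, 109.9)
blue (array([441.4, -13.8]), -84.1, 50.8, 84.2)
red (array([607.4,  -8.5]), -64.8, 53.4, 84.4)
green (array([ 598.6, -255.3]), 59.3, 54.7, 84.3)
top
[65 62 70] [65 70 73]
green (array([613.3,   1.5]), -50.8, 80.2, 111.6)
```

All sizes match the given ones. Now to the blue box.

```bash
python3 -c "
from h import *
go(441.4,-13.8,100,95.9);go(441.4,-13.8,12,95.9)"
```

```text
d [127.  -19.1 230.3] turn -6.0 q6 end~ 82.3 tilt [ 0. -0. -1.] t 1.7
d [127.  -19.1 318.3] turn -6.0 q6 end~ 82.3 tilt [ 0. -0. -1.] t 1.7
```

{"name": "servo_tool", "arguments": {
  "deltas": [
    [[-1,60,-9,40,-3],[-1,110,-19,80,-6],[-1,127,-19,130,-6],[-1,127,-19,180,-6],[-1,127,-19,230,-6],[-1,127,-19,250,-6],[-1,127,-19,275,-6],[-1,127,-19,300,-6],[-1,127,-19,318,-6],[-1,127,-19,318,-6],[0.2,127,-19,318,-6],[0.3,127,-19,318,-6]]
  ],
  "squeeze": 40
}}

```text
clock: 3.2
eef_pos: [0.4421, -0.0134, 0.0131]
eef_rot: [0.001, 0.67, 0.743, 0.0]
contact_force: [-0.3, -0.0, 20.7]
width: 0.0516
gripper_force: 17.5
```

{"name": "servo_tool", "arguments": {
  "deltas": [
    [[1,0,0,0,0],[1,0,0,0,0],[1,0,0,0,0],[1,0,0,-20,0],[1,0,0,-60,0],[1,0,0,-100,0],[1,0,0,-100,0]]
  ]
}}

```text
clock: 4.08
eef_pos: [0.4432, -0.0135, 0.1151]
eef_rot: [0.002, 0.669, 0.743, 0.001]
contact_force: [1.9, 0.1, -1.8]
width: 0.052
gripper_force: 42.9
```

```bash
python3 -c "
from h import *
go(426.6,-275.9,112,105.5);go(426.6,-275.9,13,105.5); print(pose()[0]['width'])"
```

```text
d [-259.3  -43.8    3.3] turn -9.6 q6 end~ 41.6 tilt [-0.002  0.005 -1.   ] t 4.08
d [-259.1  -44.3  102.3] turn -9.6 q6 end~ 41.6 tilt [-0.002  0.005 -1.   ] t 4.08
0.05200817696328387
```

{"name": "servo_tool", "arguments": {
  "deltas": [
    [[1,-50,-8,0,-2],[1,-105,-18,0,-4],[1,-160,-27,0,-6],[1,-215,-36,0,-8],[1,-250,-42,0,-9.6],[1,-259,-44,10,-9.6],[1,-259,-44,40,-9.6],[1,-259,-44,70,-9.6],[1,-259,-44,90,-9.6],[1,-259,-44,98,-9.6],[1,-259,-44,102,-9.6],[1,-259,-44,102,-9.6]]
  ]
}}

```text
clock: 5.58
eef_pos: [0.4237, -0.274, 0.0125]
eef_rot: [-0.0, 0.605, 0.796, -0.0]
contact_force: [-11.3, 9.4, 32.3]
width: 0.0515
gripper_force: 47.8
```

{"name": "servo_tool", "arguments": {
  "deltas": [
    [[0.5,0,0,0,0],[-1,0,0,0,0],[-1,0,0,0,0],[-1,0,0,0,0],[-1,0,0,-30,0],[-1,0,0,-90,0],[-1,0,0,-150,0],[-1,0,0,-150,0]]
  ]
}}

```text
clock: 6.58
eef_pos: [0.4264, -0.2768, 0.1646]
eef_rot: [0.004, 0.605, 0.796, -0.0]
contact_force: [0.6, 0.8, -0.9]
width: 0.0855
gripper_force: 0.0
```

```bash
python3 -c "
from h import *
im,d,ci=snap('top','top2')
print(*boxes(im,d,ci,.05,'blue',(395,195,460,250),.035))
go(607.4,-8.5,150,115.2);go(607.4,-8.5,100,115.2);go(607.4,-8.5,13,115.2)"
```

```text
(array([431., 222.]), array([ 425.5, -271.3]), -74.6, 51.4, 84.7, array([0.045, 0.049, 0.054]))
d [209.  246.9  11.9] turn -9.7 q6 end~ 64.0 tilt [-0.003  0.002 -1.   ] t 6.62
d [209.2 246.8  61.9] turn -9.7 q6 end~ 64.0 tilt [-0.003  0.002 -1.   ] t 6.62
d [209.5 246.6 148.9] turn -9.7 q6 end~ 64.0 tilt [-0.003  0.002 -1.   ] t 6.62
```

{"name": "servo_tool", "arguments": {
  "deltas": [
    [[-1,40,46,0,-2],[-1,80,94,5,-5],[-1,120,142,10,-8],[-1,160,190,10,-9.7],[-1,200,236,20,-9.7],[-1,209,247,62,-9.7],[-1,209,247,90,-9.7],[-1,209,247,115,-9.7],[-1,209,247,135,-9.7],[-1,209,247,149,-9.7],[-1,209,247,149,-9.7],[-1,209,247,149,-9.7]]
  ]
}}

```text
clock: 8.12
eef_pos: [0.6069, -0.0079, 0.0117]
eef_rot: [0.0, 0.536, 0.844, 0.0]
contact_force: [-0.4, -0.6, 0.3]
width: 0.0856
gripper_force: 0.0
```

{"name": "servo_tool", "arguments": {
  "deltas": [
    [[0.2,0,0,0,0],[1,0,0,0,0],[1,0,0,0,0],[1,0,0,0,0],[1,0,0,-20,0],[1,0,0,-60,0],[1,0,0,-100,0],[1,0,0,-100,0]]
  ]
}}

```text
clock: 9.12
eef_pos: [0.6081, -0.008, 0.1142]
eef_rot: [0.002, 0.535, 0.845, 0.001]
contact_force: [-0.4, 0.6, -2.7]
width: 0.0517
gripper_force: 42.8
```

```bash
python3 -c "
from h import *
go(439.3,-15.6,112,96.5);go(439.3,-15.6,14,96.5); print(pose()[1])"
```

```text
d [  65.1 -155.9    1.4] turn 18.7 q6 end~ 81.5 tilt [-0.003  0.004 -1.   ] t 9.12
d [  65.4 -156.3   99.4] turn 18.7 q6 end~ 81.5 tilt [-0.003  0.004 -1.   ] t 9.12
[ 0.60806065 -0.00799768  0.11420696]
```

{"name": "servo_tool", "arguments": {
  "deltas": [
    [[1,18,-42,0,5],[1,40,-95,0,10],[1,60,-145,0,16],[1,65,-156,0,18.7],[1,65,-156,20,18.7],[1,65,-156,50,18.7],[1,65,-156,75,18.7],[1,65,-156,90,18.7],[1,65,-156,96,18.7],[1,65,-156,100,18.7],[1,65,-156,100,18.7],[1,65,-156,100,18.7]]
  ]
}}

```text
clock: 10.62
eef_pos: [0.4374, -0.0155, 0.012]
eef_rot: [0.0, 0.666, 0.746, -0.0]
contact_force: [-4.0, 1.8, 8.9]
width: 0.0516
gripper_force: 44.6
```

{"name": "servo_tool", "arguments": {
  "deltas": [
    [[0.5,0,0,0,0],[-1,0,0,0,0],[-1,0,0,0,0],[-1,0,0,0,0],[-1,0,0,-30,0],[-1,0,0,-90,0],[-1,0,0,-150,0],[-1,0,0,-150,0]]
  ]
}}

```text
clock: 11.62
eef_pos: [0.44, -0.016, 0.1654]
eef_rot: [0.003, 0.666, 0.746, 0.002]
contact_force: [0.7, 0.0, -0.8]
width: 0.0852
gripper_force: 0.0
```

```bash
python3 -c "
from h import *
im,d,ci=snap('top','top3')
print(*boxes(im,d,ci,.05,'red',(280,190,370,250),.035))
print(*boxes(im,d,ci,.05,'green',None,.035))
go(598.6,-255.3,150,59.5);go(598.6,-255.3,100,59.5);go(598.6,-255.3,13,59.5)"
```

```text
(array([419., 151.]), array([ 599.2, -254. ]), 59.6, 55.5, 84.8, array([0.046, 0.049, 0.054]))
d [-256.2  131.4   13.8] turn 37.0 q6 end~ 97.4 tilt [-0.001  0.004 -1.   ] t 11.68
d [-256.1  131.2   63.8] turn 37.0 q6 end~ 97.4 tilt [-0.001  0.004 -1.   ] t 11.68
d [-256.   130.9  150.8] turn 37.0 q6 end~ 97.4 tilt [-0.001  0.004 -1.   ] t 11.68
```

{"name": "servo_tool", "arguments": {
  "deltas": [
    [[-1,-50,26,0,7],[-1,-100,52,5,14],[-1,-150,78,10,22],[-1,-200,104,14,30],[-1,-250,128,20,37],[-1,-256,131,50,37],[-1,-256,131,85,37],[-1,-256,131,115,37],[-1,-256,131,135,37],[-1,-256,131,150,37],[-1,-256,131,150,37],[-1,-256,131,150,37]]
  ]
}}

```text
clock: 13.18
eef_pos: [0.5974, -0.2551, 0.0117]
eef_rot: [0.0, 0.868, 0.497, 0.0]
contact_force: [0.2, -0.3, -0.0]
width: 0.0857
gripper_force: 0.0
```

{"name": "servo_tool", "arguments": {
  "deltas": [
    [[0.2,0,0,0,0],[1,0,0,0,0],[1,0,0,0,0],[1,0,0,0,0],[1,0,0,-20,0],[1,0,0,-60,0],[1,0,0,-100,0],[1,0,0,-100,0]]
  ]
}}

```text
clock: 14.18
eef_pos: [0.5983, -0.2557, 0.1144]
eef_rot: [0.002, 0.868, 0.497, 0.001]
contact_force: [1.0, 0.2, -2.1]
width: 0.0516
gripper_force: 42.8
```

```bash
python3 -c "
from h import *
im,d,ci=snap('top','top4')
print(*boxes(im,d,ci,.05,'red',(280,190,370,250),.035))
go(612.1,-4.1,112,119);go(612.1,-4.1,14,119); print(pose()[1])"
```

```text
(array([324., 220.]), array([438.6, -16.2]), -83.4, 52.1, 86.4, array([0.045, 0.049, 0.054]))
d [ 223.8 -114.7   -0. ] turn -59.5 q6 end~ 60.6 tilt [ 0.     0.002 -1.   ] t 14.22
d [ 223.8 -114.9   98. ] turn -59.5 q6 end~ 60.6 tilt [ 0.     0.002 -1.   ] t 14.22
[ 0.59748484 -0.2551557   0.11220278]
```

{"name": "servo_tool", "arguments": {
  "deltas": [
    [[1,37,-19,0,-9],[1,80,-41,0,-19],[1,125,-64,0,-29],[1,170,-87,0,-39],[1,210,-107,0,-49],[1,224,-115,0,-59],[1,224,-115,20,-59.5],[1,224,-115,50,-59.5],[1,224,-115,75,-59.5],[1,224,-115,92,-59.5],[1,224,-115,99,-59.5],[1,224,-115,99,-59.5]]
  ]
}}

```text
clock: 15.72
eef_pos: [0.6103, -0.0034, 0.012]
eef_rot: [-0.001, 0.507, 0.862, -0.0]
contact_force: [-3.8, 1.6, 6.3]
width: 0.0517
gripper_force: 43.8
```

{"name": "servo_tool", "arguments": {
  "deltas": [
    [[1,0,0,0,0],[0.5,0,0,0,0],[-1,0,0,0,0],[-1,0,0,0,0],[-1,0,0,0,0],[-1,0,0,-30,0],[-1,0,0,-90,0],[-1,0,0,-150,0],[-1,0,0,-150,0]]
  ]
}}

```text
clock: 16.85
eef_pos: [0.6138, -0.0038, 0.1675]
eef_rot: [0.004, 0.507, 0.862, 0.002]
contact_force: [0.2, 0.5, -2.0]
width: 0.0851
gripper_force: 0.0
```

```bash
python3 -c "
from h import *
go(426,-273.5,150,105.5);go(426,-273.5,13,105.5)"
```

```text
d [-144.5 -295.2   16.2] turn 13.5 q6 end~ 41.8 tilt [-0.005  0.007 -1.   ] t 16.85
d [-143.8 -296.1  153.2] turn 13.5 q6 end~ 41.8 tilt [-0.005  0.007 -1.   ] t 16.85
```

{"name": "servo_tool", "arguments": {
  "deltas": [
    [[-1,-22,-46,0,3],[-1,-45,-93,0,6],[-1,-70,-144,5,9],[-1,-95,-195,8,12],[-1,-120,-246,10,13.5],[-1,-140,-288,16,13.5],[-1,-144,-296,50,13.5],[-1,-144,-296,85,13.5],[-1,-144,-296,115,13.5],[-1,-144,-296,138,13.5],[-1,-144,-296,152,13.5],[-1,-144,-296,152,13.5]]
  ]
}}

```text
clock: 18.35
eef_pos: [0.4221, -0.2727, 0.0094]
eef_rot: [-0.001, 0.605, 0.796, 0.0]
contact_force: [-0.8, -0.2, 0.8]
width: 0.085
gripper_force: 0.0
```

{"name": "servo_tool", "arguments": {
  "deltas": [
    [[-1,0,0,0,0],[0.2,0,0,0,0],[1,0,0,0,0],[1,0,0,0,0],[1,0,0,0,0],[1,0,0,-20,0],[1,0,0,-60,0],[1,0,0,-100,0],[1,0,0,-100,0],[1,0,0,-100,0]]
  ]
}}

```text
clock: 19.6
eef_pos: [0.4223, -0.2728, 0.1097]
eef_rot: [-0.0, 0.605, 0.796, 0.0]
contact_force: [0.4, -0.2, -1.9]
width: 0.0514
gripper_force: 42.7
```

```bash
python3 -c "
from h import *
im,d,ci=snap('top','top5')
print(*boxes(im,d,ci,.05,'red',(280,190,370,250),.035))
print(*boxes(im,d,ci,.05,'green',None,.035))
print(*boxes(im,d,ci,.046,'yellow',(180,110,460,290),.035))
go(601.7,-259.9,112,66.6);go(601.7,-259.9,13,66.6); print(pose()[1])"
```

```text
(array([324., 220.]), array([438.6, -16.2]), -83.4, 52.1, 86.4, array([0.046, 0.049, 0.053]))
(array([316., 149.]), array([612. ,  -3.1]), -60.8, 49.4, 84.0, array([0.046, 0.049, 0.054]))
(array([209., 226.]), array([432.6, 254.9]), -68.2, 52.9, 84.0, array([0.042, 0.045, 0.05 ]))
d [-35.8 176.4  -3. ] turn 38.9 q6 end~ 90.0 tilt [ 0.001 -0.001 -1.   ] t 19.65
d [-36.  176.5  96. ] turn 38.9 q6 end~ 90.0 tilt [ 0.001 -0.001 -1.   ] t 19.65
[ 0.42210193 -0.2726581   0.1092339 ]
```

{"name": "servo_tool", "arguments": {
  "deltas": [
    [[1,-8,40,-3,9],[1,-16,80,-3,18],[1,-26,130,-3,28],[1,-36,176,-3,38.9],[1,-36,176,10,38.9],[1,-36,176,40,38.9],[1,-36,176,65,38.9],[1,-36,176,82,38.9],[1,-36,176,92,38.9],[1,-36,176,96,38.9],[1,-36,176,98.5,38.9],[1,-36,176,98.5,38.9]]
  ]
}}

```text
clock: 21.15
eef_pos: [0.6021, -0.2609, 0.0123]
eef_rot: [0.0, 0.836, 0.549, 0.0]
contact_force: [-0.1, -0.2, -1.7]
width: 0.0517
gripper_force: 43.1
```

{"name": "servo_tool", "arguments": {
  "deltas": [
    [[1,0,0,0,0],[0.5,0,0,0,0],[-1,0,0,0,0],[-1,0,0,0,0],[-1,0,0,0,0],[-1,0,0,-30,0],[-1,0,0,-90,0],[-1,0,0,-150,0],[-1,0,0,-150,0],[-1,0,0,-150,0]]
  ]
}}

```text
clock: 22.4
eef_pos: [0.6017, -0.2606, 0.1614]
eef_rot: [-0.0, 0.836, 0.549, -0.0]
contact_force: [-0.7, 0.6, -0.8]
width: 0.085
gripper_force: 0.0
```

```bash
python3 -c "
from h import *
snap('wrist','w5b')
go(520,10,330,90);go(432.5,255,200,111)"
```

```text
d [ 216.  -182.2 -169.1] turn -23.4 q6 end~ 91.1 tilt [ 0.    -0.002 -1.   ] t 22.45
d [ 406.2 -359.4  -38.7] turn -44.4 q6 end~ 99.5 tilt [ 0.    -0.002 -1.   ] t 22.45
```

```bash
python3 -c "
from h import *
f=np.load('w5b.npz')
for p in ([.6017,-.26,.05],[.6017+.017,-.26+.0385,.05],[.6017-.017,-.26-.0385,.05]): print(cv2.projectPoints(np.array([p]),f['rvec'],f['tvec'],np.array([[f['fx'],0,f['cx']],[0,f['fy'],f['cy']],[0,0,1.]]),None)[0].ravel())
print(*boxes(f['im'],f['d'],f,.05,'blue',None,.035))
im,d,ci=snap('top','top6')
print(*boxes(im,d,ci,.05,'blue',(380,110,460,200),.035))
"
```

```text
[323.19162088 193.3099949 ]
[323.54763382 139.64528479]
[322.86583644 242.41811665]
(array([324., 188.]), array([ 602.9, -258.7]), 66.6, 51.6, 84.9, array([0.049, 0.05 , 0.055]))
(array([418., 149.]), array([ 605. , -250.9]), 66.3, 56.0, 68.2, array([0.043, 0.049, 0.053]))
```

View pics/w5b.png

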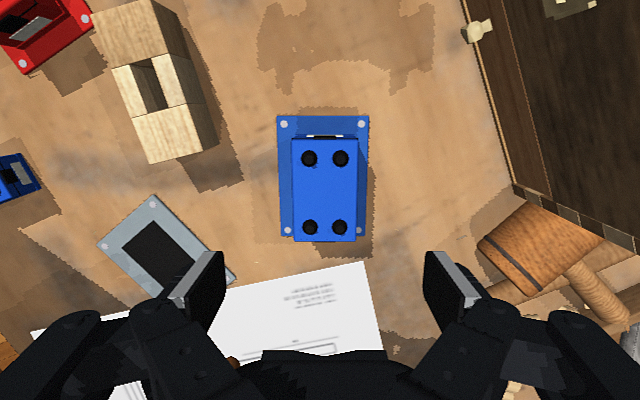

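The wrist view shows the blue box (325,190) square on the blue plate, centred to about 2 mm. Now I hover over the yellow box with the same relative view.

```bash
python3 -c "
from h import *
go(432.5,255,157,111)"
```

```text
d [ 406.2 -359.3    4.2] turn -44.4 q6 end~ 99.5 tilt [ 0.    -0.003 -1.   ] t 22.5
```

{"name": "servo_tool", "arguments": {
  "deltas": [
    [[-1,35,-31,-10,-5],[-1,75,-66,-15,-10],[-1,120,-106,-15,-16],[-1,165,-146,-15,-22],[-1,210,-186,-15,-28],[-1,255,-226,-15,-33],[-1,300,-265,-10,-38],[-1,345,-305,-5,-42],[-1,385,-341,0,-44.4],[-1,406,-359,4,-44.4],[-1,406,-359,4,-44.4],[-1,406,-359,4,-44.4]]
  ]
}}

```text
clock: 24.0
eef_pos: [0.4331, 0.2539, 0.157]
eef_rot: [-0.0, 0.566, 0.824, -0.001]
contact_force: [-0.1, 0.1, 0.2]
width: 0.0853
gripper_force: 0.0
```

{"name": "servo_tool", "arguments": {
  "deltas": [
    [[-1,0,0,0,0],[-1,0,0,0,0]]
  ]
}}

```text
clock: 24.25
eef_pos: [0.4337, 0.2536, 0.1578]
eef_rot: [0.0, 0.567, 0.824, -0.0]
contact_force: [-0.5, 1.0, 0.5]
width: 0.0855
gripper_force: 0.0
```

```bash
python3 -c "
from h import *
im,d,f=snap('wrist','w6'); print(pose()[1])
o=boxes(im,d,f,.046,'yellow',None,.035); print(*o)
im,d,f=snap('top','top7'); print(*boxes(im,d,f,.05,'blue',(380,110,460,200),.035))
o=o[0]; go(*o[1],150,o[2]);go(*o[1],10,o[2])
"
```

```text
[0.43364046 0.25372627 0.15784088]
(array([323., 184.]), array([431.6, 258.7]), -68.9, 51.4, 84.3, array([0.045, 0.046, 0.051]))
(array([421., 150.]), array([ 601.4, -259.2]), 66.3, 56.0, 86.2, array([0.044, 0.049, 0.054]))
d [ 5.3 -0.1  7.8] turn -0.1 q6 end~ 99.8 tilt [-0.  0. -1.] t 24.35
d [ 5.300e+00 -1.000e-01  1.478e+02] turn -0.1 q6 end~ 99.8 tilt [-0.  0. -1.] t 24.35
```

{"name": "servo_tool", "arguments": {
  "deltas": [
    [[-1,5,0,20,0],[-1,5,0,60,0],[-1,5,0,100,0],[-1,5,0,130,0],[-1,5,0,148,0],[-1,5,0,148,0],[-1,5,0,148,0],[0.2,5,0,148,0],[1,5,0,148,0],[1,5,0,148,0],[1,5,0,148,0],[1,5,0,148,0]]
  ]
}}

```text
clock: 25.85
eef_pos: [0.4318, 0.2592, 0.0106]
eef_rot: [0.0, 0.566, 0.824, 0.0]
contact_force: [-1.6, -1.4, 6.5]
width: 0.0515
gripper_force: 41.5
```

{"name": "servo_tool", "arguments": {
  "deltas": [
    [[1,0,0,-20,0],[1,0,0,-60,0],[1,0,0,-110,0],[1,0,0,-150,0],[1,0,0,-150,0],[1,0,0,-150,0]]
  ]
}}

```text
clock: 26.6
eef_pos: [0.4309, 0.2588, 0.1589]
eef_rot: [-0.0, 0.566, 0.824, -0.0]
contact_force: [-0.0, 0.0, -3.2]
width: 0.0515
gripper_force: 43.6
```

```bash
python3 -c "
from h import *
print(pose()[1],pose()[0]['width']); go(602.9,-258.7,160,66.6)
im,d,f=snap('wrist','w7'); z=.046+pose()[1][2]-.010
o=boxes(im,d,f,z,'yellow',None,.1); print(*o, z)"
```

```text
[0.43093161 0.25882504 0.1588661 ] 0.051503052148609015
d [-544.8  -25.3   -1.1] turn 44.4 q6 end~ 90.2 tilt [ 0.    -0.001 -1.   ] t 26.6
(array([324., 266.]), array([427.9, 270.3]), -69.1, 51.1, 74.5, array([0.172, 0.194, 0.198])) 0.1944187825849561
```

{"name": "servo_tool", "arguments": {
  "deltas": [
    [[1,-35,-2,-4,3],[1,-80,-4,-4,7],[1,-130,-6,-4,11],[1,-185,-9,-4,15],[1,-240,-11,-4,20],[1,-295,-14,-4,25],[1,-350,-16,-4,30],[1,-405,-19,-4,35],[1,-460,-21,-4,40],[1,-510,-24,-4,44.4],[1,-538,-25,-4,44.4],[1,-545,-25,-4,44.4]]
  ]
}}

```text
clock: 28.15
eef_pos: [0.6034, -0.2602, 0.161]
eef_rot: [-0.002, 0.836, 0.548, -0.001]
contact_force: [0.9, 1.0, -3.5]
width: 0.0512
gripper_force: 43.4
```

{"name": "servo_tool", "arguments": {
  "deltas": [
    [[1,0,0,10,0],[1,0,0,30,0],[1,0,0,50,0],[1,0,0,70,0],[1,0,0,80,0],[1,0,0,80,0],[1,0,0,80,0]]
  ]
}}

```text
clock: 29.02
eef_pos: [0.6041, -0.2585, 0.0845]
eef_rot: [0.0, 0.836, 0.549, 0.0]
contact_force: [0.4, 0.1, -2.3]
width: 0.0513
gripper_force: 43.4
```

```bash
python3 -c "
from h import *
print(pose()[1]); go(602.9,-258.7,60,66.6)
im,d,f=snap('wrist','w8'); im,d,f=snap('top','top8')
"
```

```text
[ 0.60412582 -0.25845245  0.08450415]
d [-0.7 -1.1 24.5] turn 0.1 q6 end~ 90.2 tilt [-0.     0.001 -1.   ] t 29.02
```

View pics/w8.png

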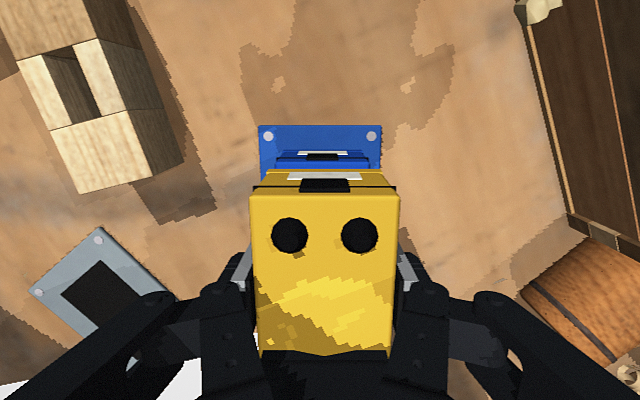

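{"name": "servo_tool", "arguments": {
  "deltas": [
    [[1,-0.5,-1,4,0],[1,-0.5,-1,8,0],[1,-0.5,-1,12,0],[1,-0.5,-1,15,0],[1,-0.5,-1,17,0],[1,-0.5,-1,19,0],[1,-0.5,-1,21,0],[1,-0.5,-1,23,0],[1,-0.5,-1,23.5,0],[1,-0.5,-1,23.5,0]]
  ]
}}

```text
clock: 30.38
eef_pos: [0.6028, -0.2587, 0.0606]
eef_rot: [0.0, 0.836, 0.549, 0.0]
contact_force: [-1.1, 0.5, 1.3]
width: 0.0512
gripper_force: 43.9
```

It has dropped down with no resistance, so release.

{"name": "servo_tool", "arguments": {
  "deltas": [
    [[0.5,0,0,0,0],[-1,0,0,0,0],[-1,0,0,0,0],[-1,0,0,0,0],[-1,0,0,-20,0],[-1,0,0,-70,0],[-1,0,0,-130,0],[-1,0,0,-150,0],[-1,0,0,-150,0]]
  ]
}}

```text
clock: 31.5
eef_pos: [0.6033, -0.259, 0.2119]
eef_rot: [0.002, 0.836, 0.549, 0.001]
contact_force: [0.5, 0.4, -0.9]
width: 0.0858
gripper_force: 0.0
```

{"name": "servo_tool", "arguments": {
  "deltas": [
    [[-1,50,50,-20,0],[-1,100,100,-60,0],[-1,140,150,-100,0],[-1,180,180,-100,0],[-1,180,180,-100,0],[-1,180,180,-100,0],[-1,180,180,-100,0],[-1,180,180,-100,0]]
  ]
}}

```text
clock: 32.5
eef_pos: [0.8271, -0.1635, 0.2825]
eef_rot: [0.025, 0.835, 0.549, 0.021]
contact_force: [0.2, -0.2, 0.6]
width: 0.0853
gripper_force: 0.0
```

```bash
python3 -c "
from h import *
im,d,f=snap('wrist','w9'); print(pose()[1])
for c,z in(('yellow',.096),('red',.05),('green',.05)): print(c,*boxes(im,d,f,z,c,None,.035),sep='\n ')
im,d,f=snap('top','top9'); 
for c,z in(('yellow',.096),('red',.05),('green',.05)): print(c,*boxes(im,d,f,z,c,(180,110,460,290),.035),sep='\n ')
"
```

```text
[ 0.82696526 -0.16354429  0.28286414]
yellow
 (array([152., 289.]), array([ 617.9, -207.1]), 16.3, 14.1, 49.4, array([0.053, 0.078, 0.15 ]))
red
green
 (array([ 63., 110.]), array([615.4,  -4.1]), -61.0, 56.4, 89.1, array([0.042, 0.05 , 0.055]))
yellow
 (array([441., 149.]), array([ 590.9, -288.5]), -21.5, 23.5, 51.6, array([0.092, 0.096, 0.103]))
red
 (array([322., 222.]), array([438.4, -16.5]), -85.3, 50.6, 86.0, array([0.046, 0.049, 0.053]))
green
```

View pics/w9.png

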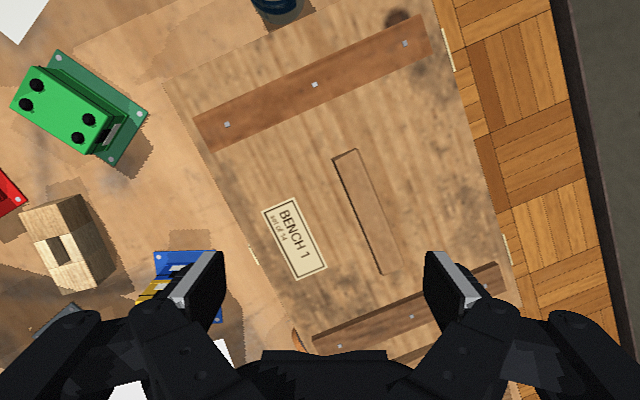

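View pics/top9.png

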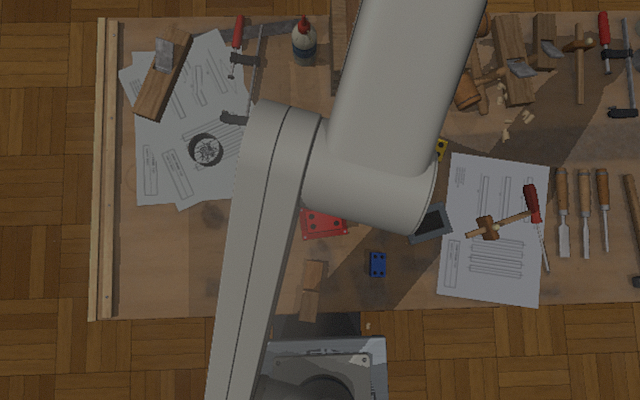

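The wrist view shows I went over the toolbox without touching it. The top view has the stack hidden behind the arm. I'll pull back to a clear viewing pose.

```bash
python3 -c "
from h import *
go(460,-150,330,90)"
```

```text
d [-132.9 -338.2  -70.4] turn -23.4 q6 end~ 71.9 tilt [ 0.008  0.065 -0.998] t 32.6
```

{"name": "servo_tool", "arguments": {
  "deltas": [
    [[-1,-5,-20,-20,0],[-1,-20,-60,-40,0],[-1,-40,-110,-60,-3],[-1,-60,-160,-65,-8],[-1,-85,-215,-68,-12],[-1,-110,-270,-70,-16],[-1,-130,-320,-70,-20],[-1,-133,-338,-70,-23],[-1,-133,-338,-70,-23],[-1,-133,-338,-70,-23]]
  ]
}}

```text
clock: 33.85
eef_pos: [0.4611, -0.15, 0.3292]
eef_rot: [0.028, 0.71, 0.704, 0.016]
contact_force: [-0.0, 0.5, 0.2]
width: 0.0854
gripper_force: 0.0
```

```bash
python3 -c "
from h import *
im,d,f=snap('wrist','w10'); print(pose()[1])
for c,z in(('yellow',.096),('red',.05),('green',.05),('blue',.05)): print(c,*boxes(im,d,f,z,c,None,.035),sep='\n ')
W=world(d,f)
m=(W[...,2]>.038)&(d>0)&(W[...,2]<.06)&(abs(W[...,0]-.516)<.07)&(abs(W[...,1]+.136)<.075); v,u=np.nonzero(m); print('block',rect(ray(np.c_[u,v],.045,f)))
im,d,f=snap('top','top10')
for c,z in(('yellow',.096),('green',.05)): print(c,*boxes(im,d,f,z,c,(180,110,460,290),.035),sep='\n ')
"
```

```text
[ 0.46137332 -0.14997005  0.32877463]
yellow
 (array([420., 237.]), array([ 593.9, -252.7]), 66.1, 70.1, 90.5, array([0.06 , 0.095, 0.1  ]))
red
 (array([287.,  38.]), array([437.7, -15.7]), -83.5, 51.7, 83.6, array([0.049, 0.05 , 0.055]))
green
 (array([431.,  31.]), array([607.7,  -4.5]), -61.1, 56.3, 84.3, array([0.048, 0.05 , 0.054]))
blue
 (array([398., 219.]), array([ 576.8, -245.1]), 56.5, 20.6, 83.8, array([0.036, 0.042, 0.049]))
block (array([ 514.3, -134.9]), 80.6, 45.7, 109.6)
yellow
 (array([424., 144.]), array([ 598.9, -255.2]), 66.6, 63.7, 90.1, array([0.065, 0.095, 0.101]))
green
 (array([316., 149.]), array([612.1,  -3.8]), -60.7, 49.9, 82.7, array([0.046, 0.049, 0.054]))
```

View pics/w10.png

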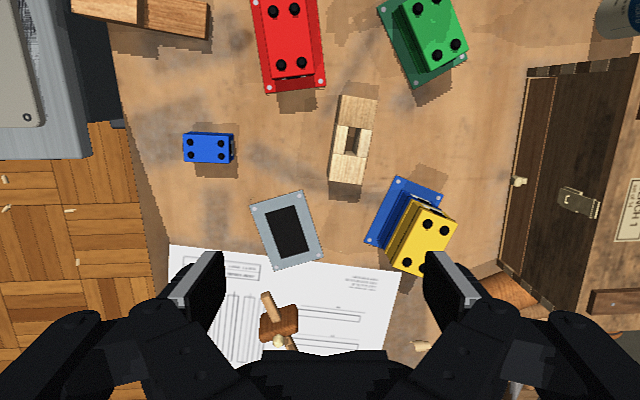

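The wrist view shows red (287,38) and green (431,31) centred on their plates. Yellow sits on blue (420,237) with its lid at z≈0.095, against 0.096 if locked and 0.102 if resting on the lugs. The block hasn't moved. Handing in.

```bash
python3 -c "
from h import *
print(r.job_done())"
```

```text
the job is handed in; nothing more can be done
None
```

The job is handed in at about 34 s with no verdict shown: red, green and blue measured within about 3 mm of the middle of their own plates, yellow's lid height says it is locked onto blue, the mortise block had not moved, and I never reached near the nail tin or re-measured it.

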